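# Clamp a tube rack with a cam-lever press rod

## Task

Secure the low tube rack in the clamping fixture: with the cam lever still open, slide the press rod in by its knob until the rack is pushed home against the end stop and the sprung pad at the rod's end keeps pressing on it, gently, so that the thin rack is not crushed. Then flip the cam lever over its centre until it stays down by itself, without forcing it, so that the rod is locked and the rack stays snugly held. Touch neither the rack itself nor the things standing round the fixture.

Things in the scene. Friction and masses are not known exactly. Their poses are not given: they have to be found in the camera images.
- fixture: Clamping fixture screwed to the table. Origin on the table surface below the rod's line. y axis: along the rod, the way it is pushed (knob towards rack and end stop); x: across it, the way the lever folds over; z up. Aluminium bed y = -85 to +175 mm, x = -52 to +52, 15 mm thick, with two low guide rails; at its far end a grey stop with a rubber face, set anywhere from y = 120 to 148, not measured.
- press_rod: Steel rod, 14 mm, with a black knob 26 mm thick, 24 mm long along y; origin at the knob's centre, 34 mm above the table; axes as the fixture's. Slides only along y, 80 mm in all; starts 0 to 12 mm in. At its inner end a 22 mm rubber pad on a spring (3 N per mm, 9 mm travel), its free face 175 mm ahead of the knob's centre. Grip the knob across x or push its outer end.
- rack: Low purple tube rack, 71 x 103 x 30 mm (x, y, z; its end walls bear at 50 mm either side of its centre), about 0.1 kg, thin-walled, loose on the bed between the rails, which guide it along y. Origin at the centre of its underside. At the start there is a gap of a few mm to some cm to the pad and to the end stop.
- cam_lever (a joint): Lever angle, rad. 0: fully open, handle up and leaning 30 degrees past upright to the fixture's -x; grows as it swings over towards +x: elevation of the handle over +x = 120 degrees - value. Starts near 0. Easy at first, then a spring stiffens it (peak 0.6 Nm at about 1, some 8 N near the handle's end). Centre at 1.75: before that it springs back open, past it it snaps to its stop at 2.01 and stays.
- lever_tip (a point): Middle of the end roll (10 mm thick) of the cam lever's straight steel handle, 83 mm from the hinge axis; the handle is 18 mm wide (along the hinge axis), 8 mm thick and ends 88 mm from the hinge. It is pushed on the face that looks to the fixture's -x when it stands upright (its upper face when down).
- rod_bore (a point): Centre of the bore of the grey housing (45 x 40 mm in x and y, 57 mm high) in which the rod slides. While the lever is open the bore drags on the rod with about 4 N and holds it where it is left: let go, the pad's spring pushes the rod back only until this drag holds it, so up to 4 N stay on the rack.
- lever_hinge (a point): Centre of the lever's hinge, 72 mm above the table, over the rod at the fixture's y = -60 mm; the hinge axis runs along the fixture's y.
- timer: Round white bench timer with a red dial, 62 mm wide, 44 mm high. Bystander; origin at the centre of its underside.
- felt_marker: Felt marker lying, 131 mm long along its y, 12 mm thick. Bystander; origin at the centre of its underside.
- dome_bottle: White dome-topped bottle, 32 mm wide, 58 mm high. Bystander; origin at the centre of its underside.
- white_bottle: Frosted white screw-cap bottle, 39 mm wide, 89 mm high. Bystander; origin at the centre of its underside.
- tape: Roll of paper tape lying flat, 66 mm wide, 19 mm high. Bystander; origin at the centre of its underside.
There are look-alikes about, which are no part of the job. Of the things like the rack, leave any that is black, orange or pink; of the rest the larger one is meant.

How it is judged:
On the way, in this order (a step that is already met when the one before it is completed fails the run):
1. the rack is home against the end stop with the pad pressing on it, the lever still open (contact force between press_rod and rack above 2 N and value of joint cam_lever below 0.6 rad and linear speed of rack below 0.01 m/s), for 0.2 s.
2. the cam lever is over centre on its stop (value of joint cam_lever above 1.93 rad), for 0.2 s.
At the end, for the whole second after the job is handed in: The cam lever rests on its closed stop (over 1.93 rad), the pad still presses on the rack with over 1.5 N, holding it against the end stop, and the rack lies flat (within 0.05 rad) and at rest (value of joint cam_lever above 1.93 rad and contact force between press_rod and rack above 1.5 N and linear speed of rack below 0.01 m/s and angle between rack's own z axis and vertical below 0.05 rad); the robot touches nothing.
It fails at once if the rack is squeezed by the press rod with over 15 N (contact force between press_rod and rack above 15 N).
It fails at once if the lever is forced with over 40 N (contact force between anything else and cam_lever above 40 N).
It fails at once if the robot pushes the rack itself (contact force between any of the arm, the fingers and rack above 2 N).
It fails at once if a bystander is moved by over 20 mm (distance of any of timer, felt_marker, dome_bottle, white_bottle, tape from where it was at the start of the episode above 0.02 m).
It also fails if it takes over 51 s, if anything falls off the work surface, if the arm or the gripper's body presses on something with over 40 N, if the wrist force passes 120 N, or if a joint passes its speed limit or range.

## Robot

A 6-joint arm with a two-finger parallel gripper is mounted at the origin on a cart in front of the work surface, level with it; the furniture and walls round the work are solid. World frame = base frame: x ahead of the robot, y to its left, z up, the work surface at z = 0. Lengths are in m, angles in rad, forces in N, time in s.
With the tool pointing down it reaches from about 0.25 to 0.725 m from the base axis. Payload 4 kg.
Tool frame: the origin (TCP) lies midway between the tips of the shut fingers; the grasp point (between the pads) lies 19 mm behind it; z points along the fingers, x is the direction in which the jaws open and shut, and the axes are right-handed (so a half turn about z gives the same grasp; the last joint's range is limited). The gripper opens to 85 mm and grips with 20 to 120 N. Pads are 22 mm wide; open, the fingers measure 114 mm over their backs; the gripper's body (76 mm by 85 mm) begins 54 mm behind the grasp point. The pads swing forward as they close: fully open they stand 13 mm farther back than shut.
Start: joints at [-1.31, 0.241, 0.005, 1.335, 0, 1.571], TCP at [0.129, -0.483, 0.231] pointing down, gripper open.
Joint ranges: [-2.72, 2.72], [-1.05, 1.87], [-1.09, 1.28], [-1.99, 2.15], [-1.42, 1.44], [-3.14, 3.14]. Speed limits (rad/s): [2.79, 2.79, 3.14, 3.14, 3.14, 3.14].

## Interface

Orientations are given as a unit quaternion [x, y, z, w].
In Python, from workcell import bot, vision, ticket gives the robot as it stands.
- The arm moves only by the tool play_rows, never from a script. Its argument "deltas" is one flat list of numbers, 5 for each row, row after row: the opening, from 0 (shut) to 1 (fully open), then the shift along the tool's x, y, z in units of 60 mm (1.0 is 60 mm), then the turn about the tool's z in degrees. A call has 1 to 12 rows; each row shifts and turns the pose as measured when the row begins, along the tool's axes as they then stand; what a row does not reach is not made up. A row lasts 1/8 s, in which the tool goes at most 62.5 mm and 10.7 degrees, less where a joint would pass 70% of its speed; a pose out of reach is approached as far as the arm can. A call is refused whole if a number of a shift passes 1 or a number of a turn 10.7, either way. A call with a gripper value outside its range is refused whole. The fingers move at their own pace and stop on an object; the grip force is fixed at half the most. Time passes only in rows, so rows that do not move let the fingers close. It gives the time, the measured TCP pose, the force and the opening at its end, in the units of the state.
- bot.get_obs(): the state, without advancing time (a new reading comes with each control period).
- vision.camera(name): name is "side" or "top"; returns a dict with "color" (480x640x3 uint8, blue, green, red), "intrinsics" (3x3 intrinsics, pixels), "rvec" (rotation vector, rad) and "tvec" (3), from world to camera coordinates, as OpenCV has them. Camera axes: x right, y down, z forward; pixel columns grow to the right and rows downward; lengths in m; the calibration is good to about 2 mm. A picture is of the moment at which its call begins. There is no depth.
- ticket.job_done(): hands the job in, once; it reports no verdict.
The state is a dict: "clock": time; "joint_pos": joint angles; "joint_vel": joint speeds; "tau": joint torques, N m; "eef_pos": TCP position; "tool_rot": TCP orientation; "ft_force": force on the tool from outside, world axes, zero at the start; "ft_torque": the same for the moment, N m; "grip_width": finger opening in m.
Only numpy, scipy, OpenCV 4.12 (cv2) and the standard library are available. Lean on these libraries where they do the work, as an engineer would, in place of code of your own. Each camera call takes 0.05 s, during which the arm holds its last target. There are 200 camera calls.

## Working session

There is one attempt and no reset: what is moved stays moved. The work goes in short steps, Python scripts to look and compute and a tool call to move; the robot and the scene stay as the last step left them, time stands still between calls to the robot, and variables do not carry over. Pictures are saved under pics/ and viewed, about 8 in all and at most 12, crops included, and the job is handed in when it is done.

Besides the shell and the picture viewer there is one more tool, called after "Call:" in YAML: its name, and indented under it one key for each argument. play_rows: Moves the arm, as the interface text tells. Its arguments: {"type":"object","properties":{"deltas":{"type":"array"}},"required":["deltas"]}

```bash
mkdir -p pics; ls; cat > h.py <<'E'
import sys; sys.path.insert(0,'.')
import numpy as np, cv2
from workcell import bot, vision, ticket
def ray(c,u,v):
    R,_=cv2.Rodrigues(np.array(c['rvec'],float)); t=np.array(c['tvec'],float).ravel()
    d=R.T@np.linalg.inv(np.array(c['intrinsics']))@np.array([u,v,1.]); return -R.T@t,d/np.linalg.norm(d)
def onz(c,u,v,z):
    o,d=ray(c,u,v); return o+d*(z-o[2])/d[2]
def two(c1,p1,c2,p2):
    o1,d1=ray(c1,*p1);o2,d2=ray(c2,*p2)
    s=np.linalg.lstsq(np.c_[d1,-d2],o2-o1,rcond=None)[0]
    a=o1+d1*s[0];b=o2+d2*s[1]; return (a+b)/2,np.linalg.norm(a-b)
def proj(c,P):
    return cv2.projectPoints(np.array(P,float).reshape(-1,3),np.array(c['rvec'],float),np.array(c['tvec'],float),np.array(c['intrinsics'],float),None)[0].reshape(-1,2)
E
python3 - <<'E'
from h import *
for n in('top','side'):
    c=vision.camera(n); cv2.imwrite(f'pics/{n}0.png',c['color']); o,d=ray(c,320,240); print(n,o,d,np.array(c['intrinsics'])[0,0])
print(bot.get_obs())
E
```

```text
pics
top [0.33307989 0.05274225 1.02591643] [ 0.20151043  0.03206003 -0.97896154] 468.6539956111665
side [ 0.54962994 -0.91681163  0.91100403] [-0.03538441  0.77279715 -0.63366593] 542.1217455230485
{'clock': 0.1, 'joint_pos': array([-1.31001147e+00,  2.41364146e-01,  3.87671611e-03,  1.33516141e+00,
        1.10222396e-05,  1.57079714e+00]), 'joint_vel': array([-0.0007008 , -0.00050461,  0.00415307, -0.00145933,  0.00066948,
       -0.00154614]), 'tau': array([-2.13922663e-04, -3.73138297e+01,  2.53009254e+01,  1.08855619e-02,
       -2.97351357e-05, -7.64960703e-06]), 'eef_pos': array([ 0.12878304, -0.48256972,  0.23049549]), 'tool_rot': array([ 7.93043845e-01, -6.09163854e-01, -7.31205026e-04, -5.68611727e-04]), 'ft_force': array([-0.93106094,  0.78053947, -0.84018101]), 'ft_torque': array([-0.01190705, -0.01297297,  0.03228473]), 'grip_width': 0.08527208285849906}
```

View pics/top0.png

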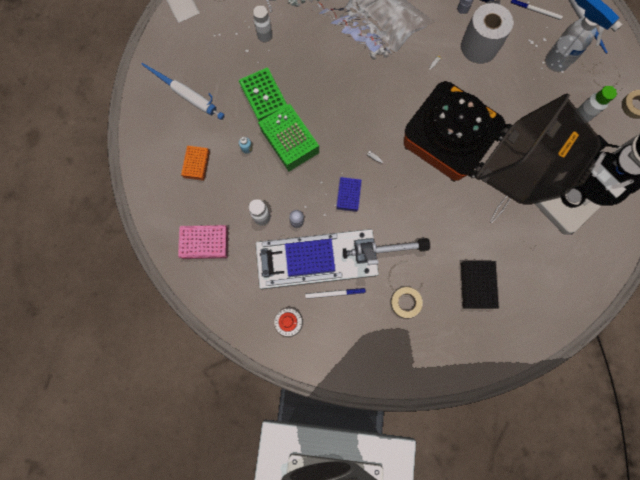

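View pics/side0.png

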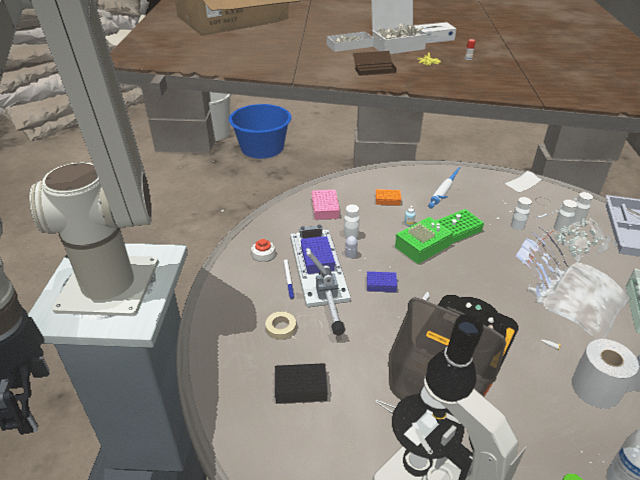

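The racks in the top view are purple at (310,258) on the fixture bed, a smaller purple one at (349,194), pink at (203,241), orange at (195,162) and black at (479,284). The larger purple one, in the fixture, fits the description. I'll confirm it in an enlarged crop.

```bash
python3 - <<'E'
import cv2,numpy as np
t=cv2.imread('pics/top0.png')[175:335,240:450]; s=cv2.imread('pics/side0.png')[215:345,240:410]
t=cv2.resize(t,None,fx=3.8,fy=3.8,interpolation=2); cv2.imwrite('pics/tc.png',t[:600,:800])
s=cv2.resize(s,None,fx=4.5,fy=4.5,interpolation=2); cv2.imwrite('pics/sc.png',s[:600,:800])
E
```

```text
(no output)
```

View pics/tc.png

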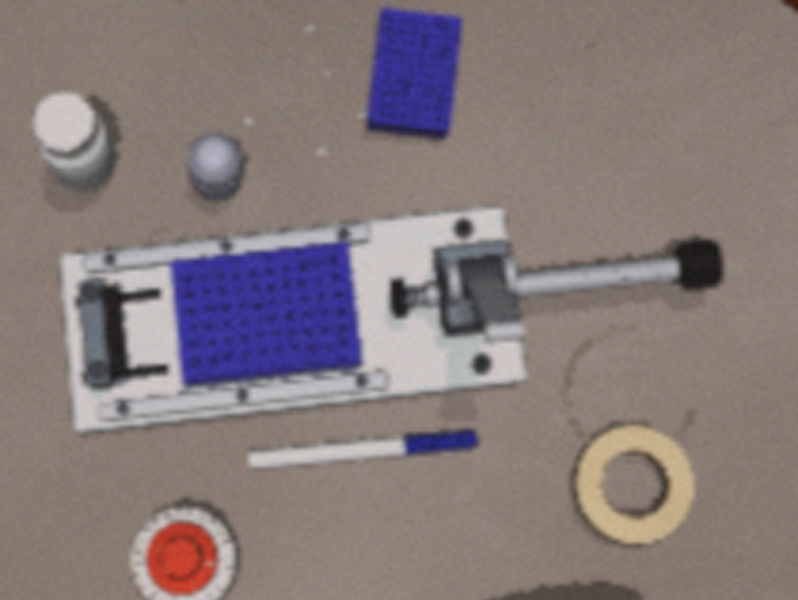

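View pics/sc.png

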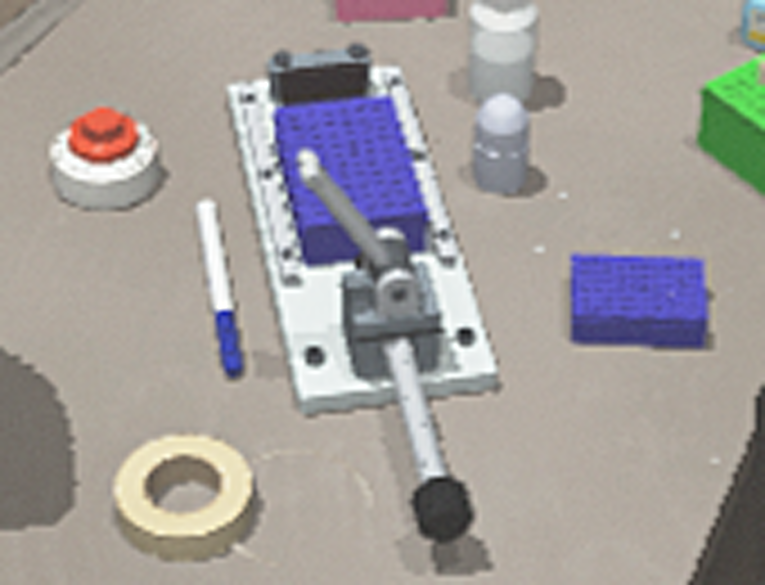

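The crops confirm that the rack meant is the large purple one on the bed. The small purple one lies off the fixture. The knob is at top (424,244) and side (338,328). The lever's roll is at top (373,262) and side (308,250). Next I measure.

```bash
python3 - <<'E'
from h import *
ct=vision.camera('top');cs=vision.camera('side')
T=lambda u,v:(240+u/3.8,175+v/3.8); S=lambda u,v:(240+u/4.5,215+v/4.5)
c=np.array([onz(ct,*T(*p),.015) for p in[(62,255),(505,208),(525,380),(77,430)]])
print('corners',c[:,:2].round(4).tolist())
yd=(c[0]+c[3])/2-(c[1]+c[2])/2; L=np.linalg.norm(yd); yd/=L
o=c.mean(0)-yd*.045; o[2]=0
xd=np.array([yd[1],-yd[0],0]);print('len',L,'yd',yd,'origin',o, 'width',(c[0]+c[1]-c[2]-c[3])@xd/2)
def blob(c,box,z):
    x0,y0,x1,y1=box; g=c['color'][y0:y1,x0:x1].max(2); m=(g<50).astype(np.uint8)
    n,l,s,cen=cv2.connectedComponentsWithStats(m); i=1+s[1:,4].argmax(); print('blob',s[i]); return cen[i]+[x0,y0]
kt=blob(ct,(412,232,436,256),0);ks=blob(cs,(325,315,352,340),0)
F=lambda P:(np.array([(P-o)@xd,(P-o)@yd,P[2]])*1000).round(1)
P,e=two(ct,kt,cs,ks);print('knob',P,e,F(P)); print('knob via top z34',F(onz(ct,*kt,.034)), 'side', F(onz(cs,*ks,.034)))
P,e=two(ct,T(505,330),cs,S(306,158));print('tip',P,e,F(P))
for n,p,z in[('rack far',(178,322),.03),('rack near',(355,300),.03),('pad',(393,298),.034)]: print(n,F(onz(ct,*T(*p),z)))
for n,p in[('hinge expect',[0,-60,72]),]: pass
print('bystanders: timer',F(onz(ct,*T(182,555),.04)),'tape',F(onz(ct,*T(635,485),.019)),'marker ends',F(onz(ct,*T(250,460),.006)),F(onz(ct,*T(477,438),.006)),'dome',F(onz(ct,*T(215,160),.05)),'bottle',F(onz(ct,*T(65,123),.089)))
E
```

```text
corners [[0.52, 0.2244], [0.578, -0.0277], [0.479, -0.0487], [0.4207, 0.201]]
len 0.25759589454631515 yd [-0.22583387  0.97416583  0.        ] origin [0.50959174 0.0434341  0.        ] width 0.10157066004640287
blob [  6   7  12  12 114]
blob [ 7 10  1  3  3]
knob [ 0.54673721 -0.13751169  0.03911734] 0.013380408614215968 [  -4.7 -184.7   39.1]
knob via top z34 [   3.  -186.2   34. ] side [ -10.5 -181.1   34. ]
tip [ 0.48311058 -0.02309978  0.14886429] 0.0007251636442363967 [-40.8 -58.8 148.9]
rack far [  1.9 110.   30. ]
rack near [ 3.5  8.9 30. ]
pad [  1.6 -12.4  34. ]
bystanders: timer [-128.2  119.2   40. ] tape [-116.7 -135.9   19. ] marker ends [-77.8  78.1   6. ] [-79.6 -52.3   6. ] dome [88.5 79.3 50. ] bottle [107.9 157.3  89. ]
```

Call:
play_rows:
  deltas: [0, 0, 0, 0, 1.9, 0, -0.32, -0.82, 0, 0, 0, -0.32, -0.82, 0, 0, 0, -0.32, -0.82, 0, 0, 0, -0.32, -0.82, 0, 0, 0, -0.32, -0.82, 0, 0, 0, -0.32, -0.82, 0, 0, 0, -0.32, -0.82, 0, 0, 0, -0.32, -0.82, 0, 0, 0, -0.32, -0.82, 0, 0, 0, -0.32, -0.82, 0, 0]

```text
clock: 1.58
eef_pos: [0.5788, -0.1836, 0.2302]
tool_rot: [0.775, -0.631, 0.001, 0.0]
ft_force: [-0.4, -1.3, 0.1]
grip_width: 0.0
```

Call:
play_rows:
  deltas: [0, 0, 0.27, 0, -1.4, 0, 0, 0, 0.86, 0, 0, 0, 0, 0.86, 0, 0, 0, 0, 0.86, 0, 0, 0, 0, 0.7, 0, 0, 0, 0, 0, 0]

```text
clock: 2.33
eef_pos: [0.5677, -0.183, 0.026]
tool_rot: [0.784, -0.621, 0.001, -0.0]
ft_force: [-0.5, 0.6, -0.9]
grip_width: -0.0003
```

```bash
cat > st.py <<'E'
from h import *
o=np.array([.5096,.0434,0]);yd=np.array([-.2258,.9742,0]);xd=np.array([yd[1],-yd[0],0])
def st():
    s=bot.get_obs();P=s['eef_pos'];q=s['tool_rot'];f=s['ft_force']
    print('t',s['clock'],'F mm',((P-o)@xd*1e3).round(1),((P-o)@yd*1e3).round(1),(P[2]*1e3).round(1),'yaw err deg',np.degrees(np.arctan2(2*q[0]*q[1],2*q[0]**2-1)).round(2)+76.95,'force F',(f@xd).round(1),(f@yd).round(1),f[2].round(1))
E
python3 - <<'E'
from st import *
st()
for n,b in(('top',(240,175,450,335)),('side',(240,215,410,345))):
    c=vision.camera(n)['color']; cv2.imwrite(f'pics/{n}1.png',c)
a=cv2.imread('pics/top1.png')[190:310,240:460];b=cv2.imread('pics/side1.png')[210:370,240:400]
a=cv2.resize(a,(800,436));b=cv2.resize(b,(436,436));cv2.imwrite('pics/m1.png',cv2.resize(np.hstack([a,b]),(800,282)))
E
```

```text
t 2.325 F mm 5.5 -233.7 26.0 yaw err deg 0.18999999999999773 force F -0.3 0.7 -0.9
```

View pics/m1.png

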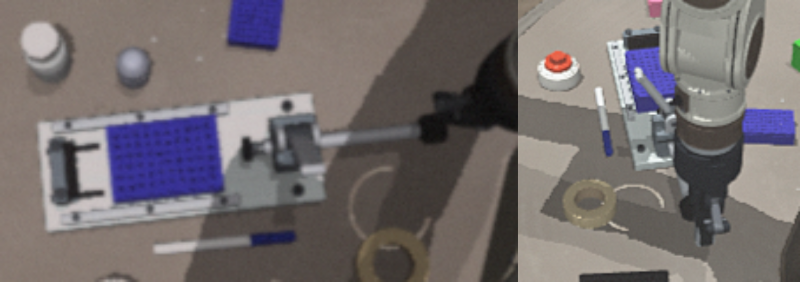

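The fingers are standing behind the knob at mosaic (432,130), and nothing else is in the way. I'll push gently towards fixture +y.

Call:
play_rows:
  deltas: [0, -0.08, 0.05, 0, 0, 0, -0.08, 0, 0, 0, 0, -0.08, 0, 0, 0, 0, -0.08, 0, 0, 0, 0, -0.08, 0, 0, 0, 0, -0.08, 0, 0, 0]

```text
clock: 3.18
eef_pos: [0.5665, -0.1571, 0.0378]
tool_rot: [0.784, -0.621, 0.012, -0.004]
ft_force: [0.7, -3.8, -0.7]
grip_width: -0.0004
```

```bash
python3 -c "
from st import *
st()"
```

```text
t 3.175 F mm 10.2 -208.2 37.8 yaw err deg 0.1599999999999966 force F -0.2 -3.9 -0.7
```

Call:
play_rows:
  deltas: [0, 0, 0.1, 0.17, 0, 0, 0, 0, 0, 0]

```text
clock: 3.42
eef_pos: [0.5622, -0.1599, 0.0279]
tool_rot: [0.784, -0.621, 0.014, -0.004]
ft_force: [-0.5, -0.8, -0.2]
grip_width: -0.0002
```

```bash
python3 -c "
from st import *
st(); s=bot.get_obs(); print(s['joint_pos'],s['tool_rot'])"
```

```text
t 3.425 F mm 5.4 -209.9 27.9 yaw err deg 0.13000000000000966 force F -0.7 -0.7 -0.2
[-0.27487558  0.54554272 -0.10210822  0.89457329 -0.00424973  2.63641666] [ 0.78356707 -0.62113932  0.01400176 -0.00354136]
```

Call:
play_rows:
  deltas: [0, -0.12, 0.06, 0.04, 0, 0, -0.12, 0, 0.04, 0, 0, -0.12, 0, 0.04, 0]

```text
clock: 3.8
eef_pos: [0.5549, -0.141, 0.0209]
tool_rot: [0.783, -0.622, 0.016, -0.003]
ft_force: [1.5, -4.9, 4.4]
grip_width: -0.0
```

```bash
python3 -c "
from st import *
st(); s=bot.get_obs(); print(s['tool_rot'])"
```

```text
t 3.8 F mm 2.5 -189.9 20.9 yaw err deg -0.009999999999990905 force F 0.4 -5.2 4.4
[ 0.7827764  -0.62208222  0.01624919 -0.00328267]
```

Call:
play_rows:
  deltas: [0, -0.1, 0.02, 0, 0, 0, -0.1, 0, 0, 0, 0, -0.1, 0, 0, 0]

```text
clock: 4.18
eef_pos: [0.5503, -0.1226, 0.0206]
tool_rot: [0.783, -0.622, 0.017, -0.003]
ft_force: [0.2, -5.5, 3.0]
grip_width: -0.0002
```

```bash
python3 - <<'E'
from st import *
st()
a=vision.camera('top')['color'][190:310,240:460]; cv2.imwrite('pics/t2.png',cv2.resize(a,(800,436),interpolation=2)); st()
E
```

```text
t 4.175 F mm 2.2 -170.9 20.6 yaw err deg 0.01999999999999602 force F -1.1 -5.4 3.0
t 4.225 F mm 2.2 -169.9 20.4 yaw err deg 0.07000000000000739 force F 0.5 -2.6 2.5
```

View pics/t2.png

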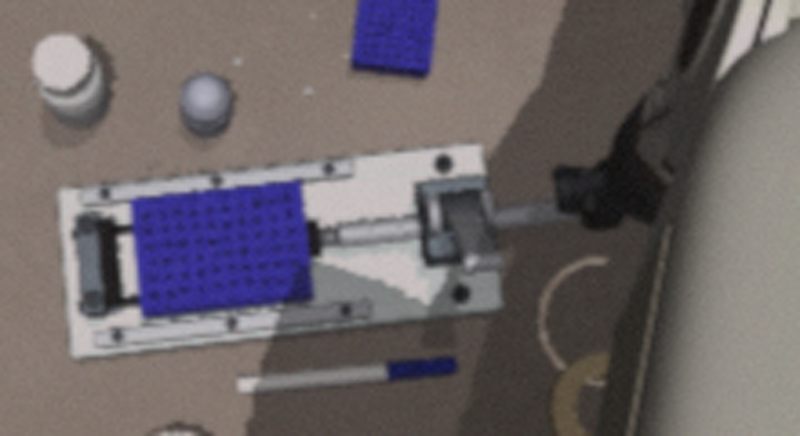

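The rack's far edge, u≈135 in the crop, is about 10 mm short of the stop face at u≈117, and the pad is on the rack. I continue in smaller steps.

Call:
play_rows:
  deltas: [0, -0.05, 0.02, 0, 0, 0, -0.05, 0, 0, 0]

```text
clock: 4.47
eef_pos: [0.5485, -0.1156, 0.0204]
tool_rot: [0.783, -0.621, 0.018, -0.004]
ft_force: [0.0, -4.9, 3.1]
grip_width: 0.0001
```

```bash
python3 -c "
from st import *
st()"
```

```text
t 4.475 F mm 2.0 -163.7 20.4 yaw err deg 0.0799999999999983 force F -1.1 -4.8 3.1
```

Call:
play_rows:
  deltas: [0, -0.03, 0, 0, 0, 0, -0.02, 0, 0, 0]

```text
clock: 4.72
eef_pos: [0.5478, -0.1126, 0.0205]
tool_rot: [0.783, -0.621, 0.018, -0.004]
ft_force: [0.8, -4.1, 2.4]
grip_width: -0.0001
```

```bash
python3 -c "
from st import *
st()"
```

```text
t 4.725 F mm 2.0 -160.6 20.5 yaw err deg 0.0799999999999983 force F -0.1 -4.2 2.4
```

Call:
play_rows:
  deltas: [0, -0.03, 0, 0, 0, 0, -0.02, 0, 0, 0]

```text
clock: 4.97
eef_pos: [0.5472, -0.1099, 0.0205]
tool_rot: [0.783, -0.622, 0.018, -0.004]
ft_force: [1.8, -4.9, 2.9]
grip_width: -0.0003
```

```bash
python3 -c "
from st import *
st()"
```

```text
t 4.975 F mm 2.0 -157.9 20.5 yaw err deg 0.04999999999999716 force F 0.6 -5.2 2.9
```

Call:
play_rows:
  deltas: [0, -0.03, 0, 0, 0, 0, -0.02, 0, 0, 0]

```text
clock: 5.22
eef_pos: [0.547, -0.1091, 0.0205]
tool_rot: [0.783, -0.622, 0.02, -0.002]
ft_force: [2.7, -7.1, 0.8]
grip_width: 0.0004
```

```bash
python3 -c "
from st import *
st()
ct=vision.camera('top'); m=cv2.inRange(cv2.cvtColor(ct['color'],cv2.COLOR_BGR2HSV),(110,100,40),(135,255,255)); m[:225]=0;m[280:]=0;m[:,:260]=0;m[:,340:]=0
ys,xs=np.nonzero(m)
P=onz(ct,xs.mean(),ys.mean(),.03); print('rack y',(P-o)@yd,len(xs))"
```

```text
t 5.225 F mm 2.0 -157.0 20.5 yaw err deg -0.03999999999999204 force F 1.0 -7.5 0.8
rack y 0.09421409295442304 1569
```

Call:
play_rows:
  deltas: [0, -0.03, 0, 0, 0, 0, -0.02, 0, 0, 0]

```text
clock: 5.52
eef_pos: [0.5469, -0.1091, 0.0206]
tool_rot: [0.782, -0.623, 0.022, -0.001]
ft_force: [2.2, -7.2, 1.2]
grip_width: -0.0002
```

```bash
python3 -c "
from st import *
st()"
```

```text
t 5.525 F mm 1.9 -157.0 20.6 yaw err deg -0.1700000000000017 force F 0.5 -7.5 1.2
```

Call:
play_rows:
  deltas: [0, -0.05, 0, 0, 0]

```text
clock: 5.65
eef_pos: [0.5467, -0.1083, 0.0207]
tool_rot: [0.781, -0.624, 0.024, 0.001]
ft_force: [2.8, -11.4, 1.6]
grip_width: 0.0002
```

```bash
python3 -c "
from st import *
st()"
```

```text
t 5.65 F mm 1.9 -156.2 20.7 yaw err deg -0.269999999999996 force F 0.1 -11.8 1.6
```

Call:
play_rows:
  deltas: [0, 0, 0, 0, 0, 0, 0, 0, 0, 0, 0, 0.1, 0, 0, 0, 0, 0.2, 0, 0, 0, 0, 0.3, 0, 0, 0, 0, 0, 0, -0.9, 0, 0, 0, 0, -0.9, 0, 0, 0, 0, -0.9, 0, 0, 0, 0, -0.9, 0]

```text
clock: 6.78
eef_pos: [0.5414, -0.1396, 0.2333]
tool_rot: [0.781, -0.624, 0.01, 0.004]
ft_force: [0.4, -0.6, 0.4]
grip_width: -0.0003
```

```bash
python3 -c "
from st import *
st(); print(bot.get_obs()['tool_rot'])
a=vision.camera('top')['color'][190:310,240:460]; cv2.imwrite('pics/t3.png',cv2.resize(a,(800,436),interpolation=2))"
```

```text
t 6.775 F mm -10.3 -185.5 233.3 yaw err deg -0.28999999999999204 force F 0.3 -0.7 0.4
[ 0.7813001  -0.62405903  0.0102903   0.00382084]
```

View pics/t3.png

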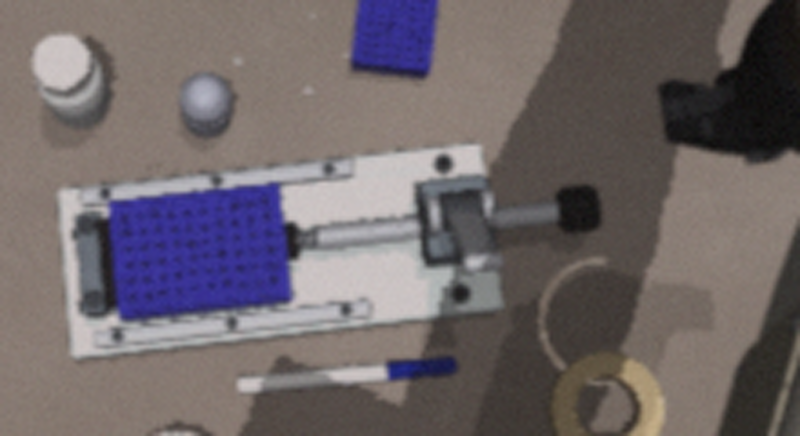

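The rack is home: its far edge meets the stop at crop u≈110, and the pad is against it at u≈290. Now I move to the lever's -x side.

Call:
play_rows:
  deltas: [0, 0, 0.6, 0, 0, 0, -0.5, 0.57, 0, 0, 0, -0.53, 0, 0, 0, 0, -0.53, 0, 0, 0, 0, -0.53, 0, 0, 0, 0, 0, 0, 0.6, 0, 0, 0, 0, 0, 0]

```text
clock: 7.7
eef_pos: [0.4487, -0.0368, 0.2021]
tool_rot: [0.779, -0.626, 0.018, -0.001]
ft_force: [-0.8, 0.8, 0.8]
grip_width: 0.0001
```

```bash
python3 -c "
from st import *
st()"
```

```text
t 7.7 F mm -77.4 -64.4 202.1 yaw err deg -0.6400000000000006 force F -0.6 0.9 0.8
```

Call:
play_rows:
  deltas: [0, -0.07, 0.05, 0.5, -0.6, 0, 0, 0, 0.5, 0, 0, 0, 0, 0.45, 0, 0, 0, 0, 0, 0]

```text
clock: 8.2
eef_pos: [0.4519, -0.0378, 0.1177]
tool_rot: [0.782, -0.624, 0.02, -0.003]
ft_force: [-0.0, -0.1, 0.2]
grip_width: 0.0001
```

```bash
python3 -c "
from st import *
st()"
```

```text
t 8.2 F mm -74.6 -66.1 117.7 yaw err deg -0.23999999999999488 force F -0.0 -0.1 0.2
```

Call:
play_rows:
  deltas: [0, -0.08, -0.25, -0.06, 0, 0, 0, -0.25, -0.07, 0, 0, 0, -0.2, -0.1, 0, 0, 0, -0.15, -0.1, 0]

```text
clock: 8.7
eef_pos: [0.5007, -0.0234, 0.145]
tool_rot: [0.78, -0.625, 0.02, -0.002]
ft_force: [-3.4, -1.1, -2.5]
grip_width: -0.0005
```

```bash
cat >> st.py <<'E'
def lev():
    s=bot.get_obs();P=s['eef_pos'];x=(P-o)@xd*1e3+11;z=P[2]*1e3-72
    r=np.hypot(x,z);e=np.degrees(np.arctan2(z,x)-np.arcsin(4/r)); st(); print('corner r',r.round(1),'e',e.round(1),'lever ~',np.radians(120-e).round(2))
E
python3 -c "
from st import *
lev()"
```

```text
t 8.7 F mm -23.7 -63.0 145.0 yaw err deg -0.45000000000000284 force F -3.6 -0.3 -2.5
corner r 74.1 e 96.8 lever ~ 0.41
```

Call:
play_rows:
  deltas: [0, 0, -0.2, 0.02, 0, 0, 0, -0.18, 0.04, 0, 0, 0, -0.18, 0.04, 0, 0, 0, -0.16, 0.04, 0]

```text
clock: 9.2
eef_pos: [0.5425, -0.0142, 0.1399]
tool_rot: [0.78, -0.625, 0.018, -0.001]
ft_force: [-7.1, -2.1, 0.5]
grip_width: 0.0003
```

```bash
python3 -c "
from st import *
lev()"
```

```text
t 9.2 F mm 19.0 -63.6 139.9 yaw err deg -0.4899999999999949 force F -7.3 -0.4 0.5
corner r 74.2 e 63.1 lever ~ 0.99
```

Call:
play_rows:
  deltas: [0, 0, -0.13, 0.1, 0, 0, 0, -0.12, 0.11, 0, 0, 0, -0.11, 0.12, 0, 0, 0, -0.1, 0.12, 0]

```text
clock: 9.7
eef_pos: [0.5731, -0.0071, 0.1157]
tool_rot: [0.78, -0.625, 0.018, -0.003]
ft_force: [-5.3, 0.3, 2.2]
grip_width: -0.0
```

```bash
python3 -c "
from st import *
lev()"
```

```text
t 9.7 F mm 50.5 -63.6 115.7 yaw err deg -0.4399999999999977 force F -5.1 1.5 2.2
corner r 75.5 e 32.4 lever ~ 1.53
```

Call:
play_rows:
  deltas: [0, 0, -0.05, 0.12, 0, 0, 0, -0.04, 0.13, 0, 0, 0, -0.01, 0.1, 0]

```text
clock: 10.07
eef_pos: [0.5834, -0.0056, 0.0939]
tool_rot: [0.781, -0.625, 0.02, -0.005]
ft_force: [-0.2, 1.0, -0.1]
grip_width: -0.0
```

```bash
python3 -c "
from st import *
lev()"
```

```text
t 10.075 F mm 60.8 -64.4 93.9 yaw err deg -0.4200000000000017 force F 0.1 1.0 -0.1
corner r 75.1 e 13.9 lever ~ 1.85
```

Force dropped to about zero, so the lever has snapped over. I'll retreat upward and check.

Call:
play_rows:
  deltas: [0, 0, 0, -0.5, 0, 0, 0, 0, -0.9, 0, 0, 0, 0, -0.9, 0, 0, 0.6, 0.6, 0, 0, 0, 0.6, 0.6, 0, 0, 0, 0.6, 0.6, 0, 0, 0, 0.6, 0.6, 0, 0, 0, 0.5, 0.5, 0, 0, 0, 0, 0, 0, 0]

```text
clock: 11.2
eef_pos: [0.4475, -0.2201, 0.2317]
tool_rot: [0.78, -0.625, 0.025, -0.004]
ft_force: [-0.5, -0.5, 0.4]
grip_width: -0.0
```

```bash
python3 - <<'E'
from st import *
st()
a=vision.camera('top')['color'][190:310,240:460];b=vision.camera('side')['color'][210:370,240:400]
a=cv2.resize(a,(800,436));b=cv2.resize(b,(436,436));cv2.imwrite('pics/m4.png',cv2.resize(np.hstack([a,b]),(800,282)))
E
```

```text
t 11.2 F mm -120.0 -242.6 231.7 yaw err deg -0.45000000000000284 force F -0.6 -0.4 0.4
```

View pics/m4.png

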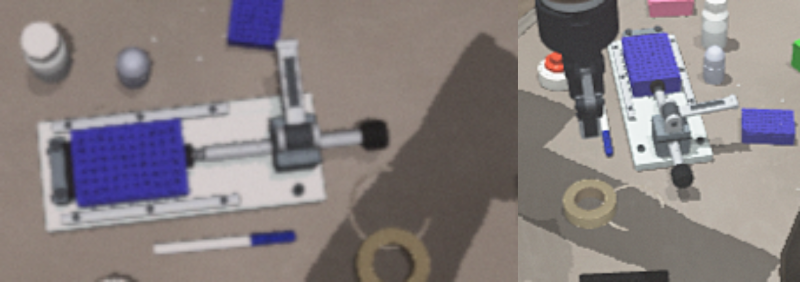

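The lever lies flat over +x (mosaic (290,80), side (715,105)). The rack is at the stop, the pad touches it at (190,155), and the bystanders are unmoved.

```bash
python3 -c "
from h import *
print(ticket.job_done())"
```

```text
the job is handed in; nothing more can be done
None
```

The rack is clamped and the job is handed in, at about 11 s on the clock; no verdict came back.

- **Press rod:** I pushed the knob in with the shut fingers, about 50 mm, until the rack met the end stop. The push force peaked at about 12 N at the wrist. Taking off the 4 N of bore drag, that put roughly 7–8 N on the rack. I then backed off, and the picture showed the rack against the stop and the pad on it, with the lever still open.
- **Cam lever:** I swung it over along its arc with at most about 8 N showing in the readings between moves. At about 1.85 rad the force fell to zero, so it had gone over centre.
- **Last picture:** The lever stayed down by itself with the arm clear. The rack lay flat against the stop with the pad touching it, and the bystanders in view had not visibly moved. The timer was only partly in view.

**Not measured or off:**
- The pad's final force on the rack and the lever's exact final angle were judged from the wrist force and the pictures only.
- In the first approach to the knob the tool rose about 12 mm without my commanding it. I corrected this before the main push.
- The tool was tilted about 2–3° from vertical after that, with no visible effect.

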